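# Strip a sample-cutter fixture: sort the hardware, then rock out the stuck locating block

## Task

Strip the blue cutter fixture for cleaning. First sort its loose hardware: lay the hexagonal stand-off in the long tray and the round collar in the square bin. Then take the aluminium locating block by its upright tab, rock it side to side in its groove until it has shoved both steel shoes back clear of its shoulders (let the block do that, keep the gripper off the shoes), lift it straight up and finish while still holding it upright over the fixture, just clear, its foot 10 to 40 mm above the tops of the shoes; leave the two weights and the mug where they stand.

Things in the scene. Friction and masses are not known exactly. Their poses are not given: they have to be found in the camera images.
- fixture: Blue steel base plate, 110 (x) x 150 (y) x 22 mm high, fixed. Origin: centre of its underside. On it two steel shoes, 46 mm wide in x, stand at the block's +y and -y sides, tops 68 mm above the origin. Each has a lip from 62 to 68 mm that at slide 0 reaches in to 11.5 mm from the middle plane, 3.5 mm over the block's shoulder. A straight pull does not free the block.
- groove (a point): Centre of the floor of the fixture's groove, 10 mm above the fixture's origin. The groove runs along the fixture's x: 52 mm long, 21 mm wide (y), 12 mm deep. The block's rounded foot stands in it.
- block_centre (a point): Centre (53 mm above its underside) of the loose aluminium locating block, 0.2 to 0.4 kg, 106 mm high. Seated, its axes are the fixture's. From the underside up: half-round foot, radius 10 mm, 50 mm long in x; body 50 (x) x 30 (y) mm from 16 to 50 mm, its top edges the shoulders; neck 14 x 14 mm; grip tab from 66 to 106 mm.
- block_tab (a point): Centre of the block's upright grip tab, 14 mm thick (x) x 30 mm wide (y) x 40 mm high, 86 mm above the block's underside. The block rocks towards +y and -y about the axis of its round foot, which lies along x 76 mm below this point. It rocks up to 0.2 rad each way, shoes then at their stops; 0.15 rad shoves a shoe back some 5 mm.
- shoe_left (a joint): Slide of the shoe on the fixture's +y side, in m: 0 = fully in (it starts at 0 to 0.001, its face within 1.5 mm of the block), up to 0.008 = shoved out along the fixture's +y axis. About 8 N of friction, no spring: it stays where it is shoved. From 0.0035 on its lip is clear of the shoulder; 0.005 or more gives easy room.
- shoe_right (a joint): Slide of the shoe on the fixture's -y side, in m: 0 = fully in (it starts at 0 to 0.001, its face within 1.5 mm of the block), up to 0.008 = shoved out along the fixture's -y axis. About 8 N of friction, no spring: it stays where it is shoved. From 0.0035 on its lip is clear of the shoulder; 0.005 or more gives easy room.
- standoff_centre (a point): Centre of the steel hexagonal stand-off, 70 mm long (along its x), 16 mm across flats, lying on the table on a flat; this point is 8 mm above its underside. About 0.11 kg.
- collar_centre (a point): Centre of the flat steel collar, a ring 42 mm across with an 18 mm hole, 16 mm high, lying flat on the table; this point is 8 mm above its underside. About 0.13 kg.
- long_tray: White open tray for the stand-off, 90 (x) x 150 (y) x 25 mm high outside, walls and floor 4 mm, fixed. Origin: centre of its underside.
- square_bin: White open bin for the collar, 110 x 110 x 35 mm high outside, walls and floor 4 mm, fixed. Origin: centre of its underside.
- weight_big: Bystander: steel knobbed balance weight, 40 mm across, 62 mm high. Origin: centre of its underside.
- weight_small: Bystander: steel knobbed balance weight, 30 mm across, 46 mm high. Origin: centre of its underside.
- mug: Bystander: white mug, 76 mm across, 85 mm high. Origin: centre of its underside.
There are look-alikes about, which are no part of the job. Leave any green look-alike of the long_tray alone.

How it is judged:
By the outcome, as a careful person would: the job done as asked, in the order asked, and still so for the second after the job is handed in, while the arm keeps its last pose, push and grip.
It also fails if it takes over 72 s, if anything falls off the work surface, if the arm or the gripper's body presses on something with over 40 N, if the wrist force passes 120 N, or if a joint passes its speed limit or range.

## Robot

A 7-joint arm with a two-finger parallel gripper is mounted at the origin on the work surface. World frame = base frame: x ahead of the robot, y to its left, z up, the work surface at z = 0. Lengths are in mm, angles in rad, forces in N, time in s.
With the tool pointing down it reaches from about 425 to 875 mm from the base axis. Payload 9.9 kg.
Tool frame: the origin (TCP) lies at the very end of the fingers, on their centre line; the grasp point (between the pads) lies ctrl.hold_point_z behind it (ctrl.hold_point_z is the distance from the TCP to the grasp point, in mm); z points along the fingers, y is the line along which they close (so a half turn about z gives the same grasp; the last joint's range is limited). The gripper opens to 85 mm and grips with 20 to 120 N. Pads are 22 mm wide; open, the fingers measure 114 mm over their backs; the gripper's body (76 mm by 85 mm) begins 54 mm behind the grasp point. The pads swing forward as they close: fully open they stand 13 mm farther back than shut.
Start: joints at [1.102, 0.576, 0.025, 1.437, -0.015, 1.129, -0.057], TCP at [253.382, -625.641, 231.289] pointing down, gripper open.
Joint ranges: [-2.76, 2.76], [-0.34, 2.15], [-1.52, 1.57], [0.19, 2.46], [-1.09, 4.23], [0.17, 1.99], [-2.82, 2.82]. Speed limits (rad/s): [2.22, 2.22, 3.01, 3.01, 3.14, 3.14, 3.14].

## Interface

Orientations are given as [roll, pitch, yaw] about the fixed x, y, z axes, in that order (R = Rz(yaw) Ry(pitch) Rx(roll)).
In Python, from cell import ctrl gives the robot as it stands. Calls block until the motion is done:
- ctrl.reach(position, orientation): joint-space move of the TCP to a pose.
- ctrl.move_l(position, orientation=None, speed=150, stop_force=None): straight line of the TCP; orientation=None keeps the orientation; speed is the mean speed in mm/s. With stop_force (N) it stops when the force on the tool has changed by that much, and returns True; else False.
- ctrl.move_joints(angles): joint-space move.
- ctrl.release() and ctrl.grasp(): open the fingers fully, or close them until they stop; the grip force is fixed at half the most.
- ctrl.dwell(seconds).
- ctrl.ik(position, orientation): joint angles nearest the present ones, or None.
- ctrl.capture(name): name is "scene" or "top"; returns (picture, depth): 400x640x3 uint8, red, green, blue; 400x640 float32, mm along the optical axis (not along the pixel's ray), 0 where there is no reading.
- ctrl.camera_model(name): a dict with "intrinsics" (3x3 intrinsics, pixels), "k1" (the pictures are not rectified: a ray, as slopes to the right and down, at radius r is drawn at 1 + k1 r^2 times it, then the intrinsics apply), "extrinsics" (4x4, takes a point from camera to world coordinates). Camera axes: x right, y down, z forward; pixel columns grow to the right and rows downward; lengths in mm; the calibration is good to about 2 mm. A picture is of the moment at which its call begins. camera_model takes no time and is no camera call.
A pose or a line that the arm cannot do raises ctrl.PlanningError and nothing moves.
- ctrl.close_job(): hands the job in; it is judged then, once.
Trained networks look in the newest picture that a camera, given by its name, has taken for a name from the list of things; names that differ only in an ending like _2 or _b are one class to them, and where a whole thing is asked for, a point or a joint stands for the part that bears it (a point fixed in the world has none). Each returns a list of dicts, best first, with "conf" (0 to 1); they miss things now and then, are a little off and sometimes report something else, mostly with a low value. They report only what shows in the picture. A call takes as long as a camera call. They do not tell look-alikes from the thing itself.
- ctrl.boxes_of(target, camera): "uv" ([column, row] in pixels, amid what is visible of it).
- ctrl.regions_of(target, camera): "pixels" (400x640 bool, what is visible of it) and "uv" ([column, row] in pixels, amid what is visible of it).
Readings, each from a call of its own:
- ctrl.current_t(): time.
- ctrl.current_qpos(): joint angles.
- ctrl.current_qd(): joint speeds.
- ctrl.current_effort(): joint torques, N m.
- ctrl.current_tool_pos(): TCP position.
- ctrl.current_tool_rot(): TCP orientation.
- ctrl.current_wrist_force(): force on the tool from outside, world axes, zero at the start.
- ctrl.current_wrist_torque(): the same for the moment, N m.
- ctrl.current_width(): finger opening in mm.
- ctrl.current_grasp_force(): force on a finger pad.
Only numpy, scipy, OpenCV 4.12 (cv2) and the standard library are available. Lean on these libraries where they do the work, as an engineer would, in place of code of your own. Each camera call takes 0.05 s, during which the arm holds its last target. There are 200 camera calls.

## Working session

There is one attempt and no reset: what is moved stays moved. The work goes in short steps, each a Python script; the robot and the scene stay as the last script left them, time stands still between calls to the robot, and variables do not carry over. Pictures are saved under pics/ and viewed, at most 10 in all, crops included, and the job is handed in when it is done.

```bash
mkdir -p pics; ls; cat > h.py <<'E'
import numpy as np, cv2
from cell import ctrl
def snap(cam,fn=None):
    p,d=ctrl.capture(cam)
    if fn: cv2.imwrite('pics/'+fn,p[:,:,::-1])
    return p,d
def ray(cam,uv):
    m=ctrl.camera_model(cam);K=np.array(m['intrinsics'],float)
    a=(np.array(uv,float).reshape(-1,2)-K[:2,2])/[K[0,0],K[1,1]]
    s=a.copy()
    for _ in range(20): s=a/(1+m['k1']*(s**2).sum(1,keepdims=True))
    return np.c_[s,np.ones(len(s))],np.array(m['extrinsics'],float)
def atdepth(cam,uv,z):
    r,E=ray(cam,uv); return (r*np.reshape(z,(-1,1)))@E[:3,:3].T+E[:3,3]
def atz(cam,uv,z):
    r,E=ray(cam,uv); w=r@E[:3,:3].T; return E[:3,3]+w*((z-E[2,3])/w[:,2:3])
def cloud(cam,d,mask=None):
    ok=d>0
    if mask is not None: ok&=mask
    v,u=np.nonzero(ok); return atdepth(cam,np.c_[u,v],d[v,u]),np.c_[u,v]
E
python3 - <<'E'
from h import *
print(ctrl.hold_point_z, ctrl.current_tool_rot(), ctrl.current_t())
for c in ['scene','top']:
    p,d=snap(c,c+'0.png'); m=ctrl.camera_model(c); print(c,np.round(np.array(m['extrinsics']),2).tolist(),np.array(m['intrinsics'])[0,0],(d>0).mean())
    for n in ['fixture','block_centre','shoe_left','standoff_centre','collar_centre','long_tray','square_bin','weight_big','weight_small','mug']:
        for r in ctrl.regions_of(n,c):
            q,_=cloud(c,d,r['pixels'])
            print(n,round(r['conf'],2),np.round(r['uv']),r['pixels'].sum(),np.round(np.median(q,0)) if len(q) else None,np.round(q.max(0)) if len(q) else '')
E
```

```text
pics
18.700000000000003 [-3.13986008e+00  7.55962808e-05  3.84821106e-01] 0.0
scene [[-0.57, 0.58, -0.59, 1276.18], [0.82, 0.41, -0.4, 495.87], [0.01, -0.71, -0.7, 1002.24], [0.0, 0.0, 0.0, 1.0]] 467.1460507379549 0.99484375
fixture 0.91 [316. 224.] 1669 [566.  14.  25.] [602.  66.  75.]
block_centre 0.59 [312. 210.] 310 [551.  -9.  70.] [571.   6. 120.]
shoe_left 0.8 [322. 224.] 279 [549.  18.  50.] [570.  41.  75.]
shoe_left 0.17 [236. 206.] 1374 [ 607. -234.    7.] [ 668. -153.   30.]
standoff_centre 0.46 [410. 292.] 157 [591. 316.  14.] [615. 343.  21.]
collar_centre 0.53 [393. 227.] 156 [436. 181.  15.] [450. 201.  21.]
long_tray 0.78 [237. 206.] 1401 [ 607. -235.    7.] [ 668. -153.   30.]
long_tray 0.74 [262. 135.] 890 [ 285. -420.    6.] [ 342. -341.   29.]
long_tray 0.57 [353. 196.] 1330 [362.  16.   7.] [425. 100.  31.]
square_bin 0.55 [280. 168.] 1114 [ 397. -249.   11.] [ 464. -184.   39.]
square_bin 0.22 [411. 289.] 185 [585. 319.  15.] [614. 344.  21.]
weight_small 0.63 [341. 313.] 188 [748. 214.  28.] [757. 225.  49.]
mug 0.84 [234. 254.] 1233 [ 768. -100.   52.] [801.
[... 342 characters left out ...]
  38.  77.]
standoff_centre 0.46 [214. 198.] 95 [583. 315.  16.] [606. 337.  28.]
collar_centre 0.65 [252. 238.] 81 [427. 177.  17.] [445. 198.  26.]
long_tray 0.9 [435. 279.] 1276 [ 287. -428.    7.] [ 335. -348.   37.]
long_tray 0.8 [376. 184.] 1244 [ 612. -237.    7.] [ 671. -155.   39.]
long_tray 0.67 [298. 259.] 1272 [366.  14.   7.] [420.  93.  38.]
square_bin 0.8 [382. 246.] 1147 [ 402. -253.    7.] [ 459. -191.   47.]
weight_big 0.55 [288. 146.] 148 [745.  45.  40.] [767.  65.  68.]
weight_big 0.3 [376. 187.] 1223 [ 611. -234.    7.] [ 664. -156.   39.]
weight_small 0.67 [336. 140.] 572 [ 770. -106.   34.] [798. -40.  94.]
mug 0.63 [337. 139.] 590 [ 770. -106.   36.] [798. -37.  94.]
```

View pics/scene0.png

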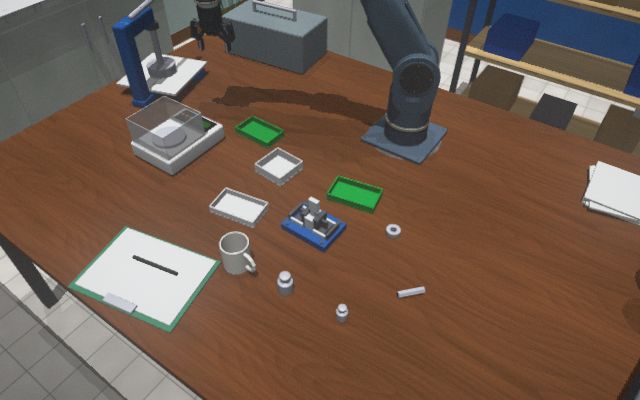

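View pics/top0.png

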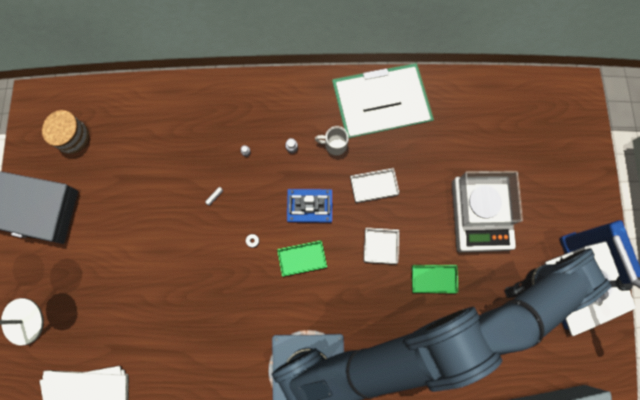

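The scene view shows the white tray at (237,206), with green look-alike trays at (262,135) and (353,196). The square bin is at (280,168), the stand-off at (410,292) and the collar at (393,229). The fixture with the block is at (314,222), the weights at (285,282) and (342,313), and the mug at (235,252). In the top view, the white tray is at (376,184), the bin at (382,246), the stand-off at (214,196), the collar at (252,240) and the fixture at (310,206).

I choose the white tray, because the green ones are decoys. Next I fit poses to the silhouettes from both views.

```bash
cat > fit.py <<'E'
from h import *
from scipy.optimize import minimize
S=8
def proj(cam,P):
    m=ctrl.camera_model(cam);K=np.array(m['intrinsics'],float);E=np.array(m['extrinsics'],float)
    c=(P-E[:3,3])@E[:3,:3]; s=c[:,:2]/c[:,2:]; s=s*(1+m['k1']*(s**2).sum(1,keepdims=True))
    return s*[K[0,0],K[1,1]]+K[:2,2]
def box(a,b,c,z0,z1,ox=0,oy=0):
    return np.array([[ox+i*a/2,oy+j*b/2,z] for i in(-1,1) for j in(-1,1) for z in(z0,z1)],float)
t=np.linspace(0,2*np.pi,33)[:-1]
M={'standoff_centre':[np.array([[x,16/np.sqrt(3)*np.sin(a+0),8-8*0+16/np.sqrt(3)*np.cos(a)-8+0] for x in(-35,35) for a in np.pi/6+np.arange(6)*np.pi/3])],
'collar_centre':[np.array([[21*np.cos(a),21*np.sin(a),z] for a in t for z in(-8,8)])],
'long_tray':[box(90,150,0,0,25)],'square_bin':[box(110,110,0,0,35)],
'fixture':[box(110,150,0,0,22),box(50,30,0,26,60),box(14,30,0,76,116),box(46,22,0,22,68,0,26),box(46,22,0,22,68,0,-26)]}
# hexagon: flats up (vertices at +-30deg from horizontal) -> centre-based
M['standoff_centre']=[np.array([[x,16/np.sqrt(3)*np.cos(a),16/np.sqrt(3)*np.sin(a)] for x in(-35,35) for a in np.arange(6)*np.pi/3])]
def render(cam,hulls,p,win):
    x,y,z,w=p;R=np.array([[np.cos(w),-np.sin(w),0],[np.sin(w),np.cos(w),0],[0,0,1]])
    u0,v0,W,H=win;im=np.zeros((H*S,W*S),np.uint8)
    for h in hulls:
        q=proj(cam,h@R.T+[x,y,z]); q=(q-[u0,v0]+.5)*S-.5
        cv2.fillConvexPoly(im,cv2.convexHull(np.round(q*16).astype(np.int32)),255,shift=4)
    return cv2.resize(im,(W,H),interpolation=cv2.INTER_AREA)/255.
def fit(name,masks,p0,hulls=None):
    hulls=hulls or M[name]; wins={}
    for c,m in masks.items():
        v,u=np.nonzero(m); wins[c]=(u.min()-12,v.min()-12,np.ptp(u)+25,np.ptp(v)+25)
    def cost(p):
        e=0
        for c,m in masks.items():
            u0,v0,W,H=wins[c]; e+=((cv2.GaussianBlur(render(c,hulls,p,wins[c]),(0,0),1)-cv2.GaussianBlur(m[v0:v0+H,u0:u0+W].astype(float),(0,0),1))**2).sum()
        return e
    best=None
    for w in ([p0[3]] if len(p0)>3 else np.arange(6)*np.pi/6):
        q=np.r_[p0[:3],w]; s=np.vstack([q]+[q+d for d in np.diag([8,8,5,.25])])
        r=minimize(cost,q,method='Nelder-Mead',options=dict(initial_simplex=s,maxiter=220,xatol=.05,fatol=.01))
        if best is None or r.fun<best.fun: best=r
    return best.x,best.fun,sum(m.sum() for m in masks.values())
def solid(m):
    m=m.astype(np.uint8); cs,_=cv2.findContours(m,0,1); o=np.zeros_like(m)
    cv2.drawContours(o,[max(cs,key=cv2.contourArea)],-1,1,-1); return o.astype(bool)
E
python3 - <<'E'
from fit import *
near={'standoff_centre':(587,316,8),'collar_centre':(430,178,8),'long_tray':(610,-236,0),'square_bin':(400,-250,0),'fixture':(537,-10,0)}
cap={c:snap(c) for c in('scene','top')}
for n,g in near.items():
    ms={}
    for c in cap:
        b=[(np.hypot(*(np.median(cloud(c,cap[c][1],r['pixels'])[0],0)[:2]-g[:2])),r) for r in ctrl.regions_of(n,c) if r['pixels'].any()]
        b=[x for x in b if x[0]<60]
        if b: ms[c]=solid(min(b,key=lambda x:x[0])[1]['pixels'])
    for k in [list(ms)]+([[x] for x in ms] if n=='fixture' else []):
        x,f,N=fit(n,{c:ms[c] for c in k},g); print(n,k,np.round(x,2),round(f,1),N)
# table-height check and crops
for c in cap: 
    q,_=cloud(c,cap[c][1]); s=(abs(q[:,0]-500)<40)&(abs(q[:,1]-120)<20); print(c,'table z',np.median(q[s,2]),q[s,2].std())
p=cap['scene'][0]; a=cv2.resize(p[170:260,200:360],None,fx=4.9,fy=4.9,interpolation=2)[:440]
b=np.hstack([cv2.resize(x,(392,156),interpolation=2) for x in (p[275:307,370:450],p[215:247,355:435])])
cv2.imwrite('pics/crop1.png',np.vstack([a,b])[:,:,::-1])
E
```

```text
standoff_centre ['scene'] [575.9  314.65  -4.22   2.38] 2.9 169
collar_centre ['scene', 'top'] [4.2809e+02 1.8214e+02 1.0870e+01 1.0000e-01] 15.4 255
long_tray ['scene', 'top'] [ 6.0964e+02 -2.3574e+02 -7.6000e-01  1.7000e-01] 43.8 2584
square_bin ['scene', 'top'] [ 4.0017e+02 -2.4925e+02 -2.8000e+00 -8.0000e-02] 11.0 2306Traceback (most recent call last):
  File "<stdin>", line 11, in <module>
  File "fit.py", line 36, in fit
    r=minimize(cost,q,method='Nelder-Mead',options=dict(initial_simplex=s,maxiter=220,xatol=.05,fatol=.01))
    res = _minimize_neldermead(fun, x0, args, callback, bounds=bounds,
                               **options)
    fsim[j] = func(sim[j])
              ~~~~^^^^^^^^
    fx = function(np.copy(x), *(wrapper_args + args))
  File "fit.py", line 31, in cost
    u0,v0,W,H=wins[c]; e+=((cv2.GaussianBlur(render(c,hulls,p,wins[c]),(0,0),1)-cv2.GaussianBlur(m[v0:v0+H,u0:u0+W].astype(float),(0,0),1))**2).sum()
                                             ~~~~~~^^^^^^^^^^^^^^^^^^^
  File "fit.py", line 21, in render
    q=proj(cam,h@R.T+[x,y,z]); q=(q-[u0,v0]+.5)*S-.5
  File "fit.py", line 5, in proj
    m=ctrl.camera_model(cam);K=np.array(m['intrinsics'],float);E=np.array(m['extrinsics'],float)
ValueError: time passes only in moves, steps and waits
```

```bash
sed -i 's/^def snap/import functools\n@functools.cache\ndef cm(c): return ctrl.camera_model(c)\ndef snap/; s/m=ctrl.camera_model(cam)/m=cm(cam)/' h.py; sed -i 's/m=ctrl.camera_model(cam)/m=cm(cam)/' fit.py
python3 - <<'E'
from fit import *
near={'standoff_centre':(587,316,8),'fixture':(537,-10,0)}
cap={c:snap(c) for c in('scene','top')}
for n,g in near.items():
    ms={}
    for c in cap:
      for _ in range(4):
        b=[(np.hypot(*(np.median(cloud(c,cap[c][1],r['pixels'])[0],0)[:2]-g[:2])),r) for r in ctrl.regions_of(n,c) if r['pixels'].any()]
        b=[x for x in b if x[0]<60]
        if b: ms[c]=solid(min(b,key=lambda x:x[0])[1]['pixels']); break
        cap[c]=snap(c)
    for k in [list(ms)]+[[x] for x in ms]:
        x,f,N=fit(n,{c:ms[c] for c in k},g); print(n,k,np.round(x,2),round(f,1),N)
# colour masks
for c in cap:
    p=cap[c][0].astype(int); R,G,B=p[...,0],p[...,1],p[...,2]
    u,v=proj(c,np.array([[587.,316,8]]))[0].astype(int); m=np.zeros(R.shape,bool); m[v-20:v+20,u-25:u+25]=((B-.75*R)>0)[v-20:v+20,u-25:u+25]; near[c]=solid(m)
x,f,N=fit('standoff_centre',{c:near[c] for c in cap},(587,316,8)); print('so colour',np.round(x,2),f,N)
for c in cap: 
    q,_=cloud(c,cap[c][1]); s=(abs(q[:,0]-500)<40)&(abs(q[:,1]-120)<20); print(c,'table z',np.median(q[s,2]),q[s,2].std())
print(ctrl.current_t())
p=cap['scene'][0]; a=cv2.resize(p[170:260,200:360],None,fx=4.9,fy=4.9,interpolation=2)[:440]
b=np.hstack([cv2.resize(x,(392,156),interpolation=2) for x in (p[275:307,370:450],p[215:247,355:435])])
cv2.imwrite('pics/crop1.png',np.vstack([a,b])[:,:,::-1])
E
```

```text
standoff_centre ['scene', 'top'] [584.03 316.13   7.83   2.38] 5.4 279
standoff_centre ['scene'] [580.3  315.31   2.64   2.37] 3.2 163
standoff_centre ['top'] [585.51 317.36   1.3    2.38] 1.7 116
fixture ['scene', 'top'] [ 5.4395e+02 -1.3250e+01  7.7000e-01 -2.0000e-02] 313.4 2989
fixture ['scene'] [537.67 -16.74  -7.42   3.13] 268.7 1649
fixture ['top'] [560.71 -11.94 -78.09   3.1 ] 4.9 1340
so colour [584.16 316.7    7.18  -0.74] 5.154304258283863 332
scene table z 1.1020370092599023 2.126728280952062
top table z 2.1816784465795536 3.8796727519786574
2.1
```

View pics/crop1.png

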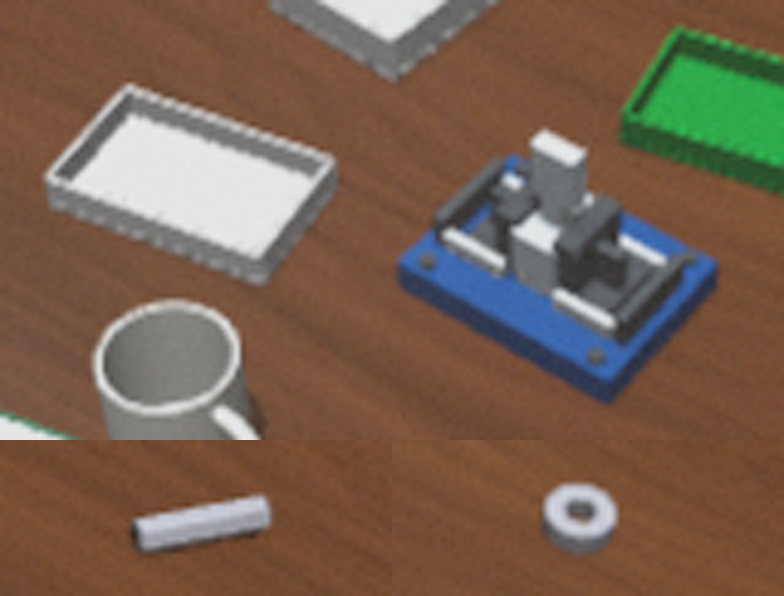

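The crop shows the white tray (left), the fixture with its block (right) and the green tray (far right). Below them, the stand-off is at scene (410,292) and the collar at (393,229). Fits from the two views agree to about 2 mm, and the fitted heights match the text. Picking the stand-off first.

```bash
cat >> h.py <<'E'
def yawpick(pos,yaw):
    q0=np.array(ctrl.current_qpos()); c=[]
    for k in (-1,0,1):
        y=yaw+k*np.pi; y=(y+np.pi)%(2*np.pi)-np.pi
        q=ctrl.ik(pos,[np.pi,0,y])
        if q is not None: c.append((np.abs(np.array(q)-q0).max(),y))
    return min(c)[1]
def st(tag): print(tag,'t',round(ctrl.current_t(),1),'w',round(ctrl.current_width(),1),'gf',round(ctrl.current_grasp_force(),1),'F',np.round(ctrl.current_wrist_force(),1),'p',np.round(ctrl.current_tool_pos(),1))
E
cat > pp.py <<'E'
from h import *
def pick_place(a,ya,zp,wmin,wmax,b,yb,zq,hi=190):
    y=yawpick([*a,hi],ya); ctrl.reach([*a,hi],[np.pi,0,y]); st('above')
    ctrl.move_l([*a,40],speed=250); hit=ctrl.move_l([*a,zp],speed=60,stop_force=10); st(f'down {hit}')
    ctrl.grasp(); st('grasp'); w=ctrl.current_width()
    ctrl.move_l([*a,hi],speed=250); st('lift')
    if not wmin<ctrl.current_width()<wmax: print('MISS'); return False
    y=yawpick([*b,hi],yb); ctrl.move_l([*b,hi],[np.pi,0,y],speed=300); st('over')
    ctrl.move_l([*b,zq+25],speed=200); hit=ctrl.move_l([*b,zq],speed=40,stop_force=8); st(f'low {hit}')
    ctrl.release(); ctrl.move_l([*b,hi],speed=250); st('out'); return True
E
python3 - <<'E'
from pp import *
pick_place((584.2,316.4),-0.755,3,12,20,(609.6,-235.7),0.17,8.5)
E
```

```text
above t 5.6 w 85.3 gf 0.0 F [-0.1 -0.2  0.4] p [584.7 315.6 189.9]
down False t 7.1 w 85.3 gf 0.0 F [-0.1  0.6 -0. ] p [584.2 316.6   3.1]
grasp t 7.7 w 15.5 gf 58.8 F [-0.9 -0.6  5.6] p [584.3 316.4   3.4]
lift t 8.6 w 15.2 gf 58.6 F [-0.6  0.3 -1. ] p [583.8 315.6 188.5]
over t 11.0 w 15.3 gf 58.6 F [-0.7  0.3 -1.4] p [ 609.8 -234.5  190.1]
low False t 12.7 w 15.2 gf 58.6 F [-0.3 -0.2 -0.7] p [ 609.7 -235.7    8.5]
out t 14.3 w 85.2 gf 0.0 F [ 0.2 -0.3 -0.3] p [ 608.8 -235.6  188.7]
```

```bash
python3 - <<'E'
from pp import *
pick_place((428,181),0.705,4,36,46,(400.2,-249.3),0.705,15)
y=yawpick([430,-249,230],0.705)
from fit import *
cap={c:snap(c) for c in('scene','top')}; np.savez('cap1.npz',**{c+k:cap[c][i] for c in cap for i,k in enumerate('pd')})
ms={}
for c in cap:
    h=cv2.cvtColor(cap[c][0],cv2.COLOR_RGB2HSV); u,v=proj(c,np.array([[543.,-13,10]]))[0].astype(int)
    m=np.zeros((400,640),np.uint8); m[v-35:v+35,u-45:u+45]=cv2.inRange(h,(105,120,50),(125,255,255))[v-35:v+35,u-45:u+45]
    m=solid(m); o=np.zeros((400,640),np.uint8); cv2.fillConvexPoly(o,cv2.convexHull(np.argwhere(m)[:,::-1].astype(np.int32)),1); ms[c]=o.astype(bool)
for k in [['scene','top'],['scene'],['top']]:
    x,f,N=fit('',{c:ms[c] for c in k},(543,-13,0,0),[box(110,150,0,0,22)]); print(k,np.round(x,2),round(f,1),N)
p=cap['scene'][0];a=cv2.resize(p[150:250,205:365],(784,490),interpolation=2)
cv2.imwrite('pics/crop2.png',a[:,:,::-1])
E
```

```text
above t 15.9 w 85.8 gf 0.0 F [-0.9  0.2  0.7] p [428.9 180.1 189.9]
down False t 17.4 w 85.1 gf 0.0 F [-0.2 -0.5  0.3] p [427.8 181.1   3.9]
grasp t 18.0 w 39.6 gf 58.8 F [-2.5 -1.  13.2] p [428.1 181.1   4.7]
lift t 18.9 w 39.3 gf 60.5 F [-0.8 -0.1 -2.1] p [427.5 180.3 189. ]
over t 20.4 w 39.0 gf 60.5 F [-0.5 -0.1 -1.9] p [ 400.4 -247.9  189.9]
low False t 22.1 w 39.2 gf 60.5 F [ 0.4  0.5 -1.8] p [ 400.2 -249.2   14.9]
out t 23.5 w 84.9 gf 0.0 F [-0.3 -0.2 -0.4] p [ 399.5 -249.2  189. ]
['scene', 'top'] [ 5.4215e+02 -1.3030e+01  9.9000e-01 -3.0000e-02] 543.7 2562
['scene'] [ 3.1279e+02 -1.6114e+02 -3.2389e+02  3.0000e-02] 233.4 1137
['top'] [ 5.4394e+02 -1.2600e+01 -5.1600e+00 -2.0000e-02] 8.3 1425
```

View pics/crop2.png

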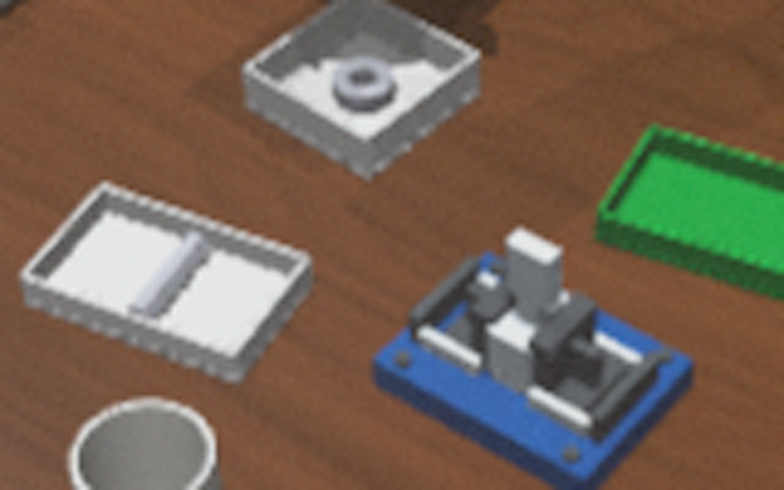

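The stand-off lies in the white tray (scene ~ (240,206)) and the collar lies flat in the bin (~ (279,167)). The block tab top is at ~ (314,200).

```bash
python3 - <<'E'
from fit import *
z=np.load('cap1.npz'); ms={}; 
for c in('scene','top'):
    h=cv2.cvtColor(z[c+'p'],cv2.COLOR_RGB2HSV); u,v=proj(c,np.array([[543.,-13,10]]))[0].astype(int)
    m=np.zeros((400,640),np.uint8); m[v-35:v+35,u-42:u+42]=cv2.inRange(h,(105,110,40),(128,255,255))[v-35:v+35,u-42:u+42]
    o=np.zeros((400,640),np.uint8); cv2.fillConvexPoly(o,cv2.convexHull(np.argwhere(m>0)[:,::-1].astype(np.int32)),1); ms[c]=o.astype(bool)
for k in [['scene','top'],['scene'],['top']]:
    x,f,N=fit('',{c:ms[c] for c in k},(543,-13,0,0),[box(110,150,0,0,22)]); print(k,np.round(x,2),round(f,1),N)
print('tab top scene z116',atz('scene',[[313.8,199.8]],116))
for c in('scene','top'):
    q,uv=cloud(c,z[c+'d']); s=(q[:,2]>95)&(q[:,2]<140)&(abs(q[:,0]-543)<40)&(abs(q[:,1]+13)<40)
    print(c,s.sum(),np.round(np.median(q[s],0),1),np.round(uv[s].mean(0),2), 'z116:',np.round(atz(c,uv[s].mean(0)[None],116),1),np.round(q[s,2].max(),1))
p=z['topp']; cv2.imwrite('pics/crop3.png',cv2.resize(p[180:232,275:345],(700,520),interpolation=2)[:,:,::-1])
E
```

```text
['scene', 'top'] [ 5.4285e+02 -1.3440e+01  5.7000e-01 -2.0000e-02] 49.0 3148
['scene'] [ 5.4377e+02 -1.3100e+01  2.1100e+00 -3.0000e-02] 39.5 1720
['top'] [ 5.483e+02 -1.223e+01 -2.584e+01 -2.000e-02] 5.7 1428
tab top scene z116 [[544.76656947 -10.10579521 116.        ]]
scene 97 [547.4  -7.9 112. ] [314.02 202.05] z116: [[551.4  -4.7 116. ]] 119.7
top 57 [540.1 -14.2 116.1] [308.63 199.65] z116: [[541.  -13.5 116. ]] 122.0
```

View pics/crop3.png

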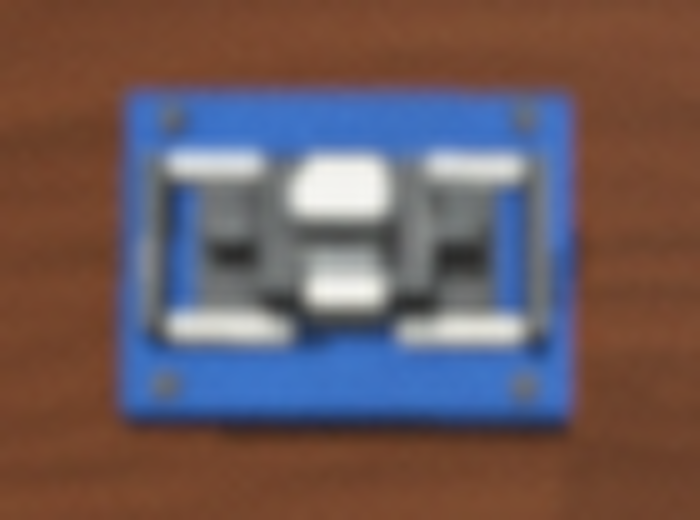

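The top crop is centred on the fixture at top (310,206). The tab top is near (308.6,198.5), which puts it at about (543,-13), in agreement with the plate fit. Next: grasp the tab across its thickness and read the forces.

```bash
cat > rock.py <<'E'
from h import *
from scipy.spatial.transform import Rotation as Ro
YF=-0.023; C=np.array([543.,-13.3,0])
ax=np.array([np.cos(YF),np.sin(YF),0])
def rotmove(th,P0,R0,piv,speed):
    r=Ro.from_rotvec(ax*th); ctrl.move_l(list(piv+r.apply(P0-piv)),list((r*R0).as_euler('xyz')),speed=speed)
E
python3 - <<'E'
from rock import *
hi=[C[0],C[1],200]; y=yawpick(hi,YF+np.pi/2)
ctrl.reach(hi,[np.pi,0,y]); st('above')
ctrl.move_l([C[0],C[1],130],speed=200)
print(ctrl.move_l([C[0],C[1],80],speed=60,stop_force=8)); st('down')
ctrl.grasp(); ctrl.dwell(.3); st('grasp'); print(ctrl.current_wrist_torque(),ctrl.current_tool_rot())
snap('top','top_g.png'); 
E
```

```text
above t 24.6 w 85.4 gf 0.0 F [-0.4  0.   0.2] p [542.4 -15.2 199.4]
False
down t 26.1 w 85.3 gf 0.0 F [ 0.4  0.2 -0.2] p [543.2 -13.2  80.2]
grasp t 27.1 w 13.4 gf 59.1 F [-1.5  0.3  5.4] p [542.9 -13.3  80.1]
[-0.10354948  0.48880792  0.0487077 ] [-3.14157623e+00  1.23819645e-04  1.54788024e+00]
```

```bash
python3 - <<'E'
from rock import *
P0=np.array([C[0],C[1],80.]); R0=Ro.from_euler('xyz',[np.pi,0,ctrl.current_tool_rot()[2]]); piv=np.array([C[0],C[1],20.])
th=0
for tgt in (.185,-.185,0):
    n=6 if tgt>0 or tgt==0 else 10
    for a in np.linspace(th,tgt,n+1)[1:]:
        rotmove(a,P0,R0,piv,25); F=np.array(ctrl.current_wrist_force()); print(round(a,3),np.round(F,1),np.round(ctrl.current_wrist_torque(),2),round(ctrl.current_width(),1))
        if np.linalg.norm(F)>60: print('STOP'); break
    th=a
    snap('scene',f'r{tgt}.png'); snap('top',f't{tgt}.png')
st('end')
t=[cv2.resize(cv2.imread(f'pics/{k}{g}.png')[s],(390,290),interpolation=2) for g in('0.185','-0.185') for k,s in(('r',np.s_[180:248,270:362]),('t',np.s_[175:235,270:351]))]
cv2.imwrite('pics/rk.png',np.vstack([np.hstack(t[:2]),np.hstack(t[2:])]))
E
```

```text
0.031 [-1.1  1.8  3.1] [0.56 0.4  0.09] 12.8
0.062 [-0.7  1.8  3.3] [ 0.62  0.26 -0.01] 13.4
0.092 [-1.5  2.4  2.8] [0.78 0.21 0.06] 13.1
0.123 [-0.7  2.2  2.9] [0.71 0.14 0.03] 12.9
0.154 [-1.   3.4  2.7] [ 0.66  0.08 -0.03] 13.1
0.185 [-0.4  3.5  2.8] [0.74 0.06 0.04] 13.8
0.148 [ 0.3 -0.9 -1.2] [-0.16 -0.1  -0.04] 13.4
0.111 [-0.  -1.1 -1.8] [-0.28 -0.01 -0.03] 13.3
0.074 [-0.2 -0.9 -2.4] [-0.11 -0.02 -0.01] 13.3
0.037 [ 0.4 -0.2 -2.1] [-0.02 -0.02 -0.02] 13.6
0.0 [-0.3 -1.2 -2.9] [-0.19 -0.03 -0.  ] 13.4
-0.037 [ 0.9 -2.1 -1.2] [-0.39 -0.16 -0.03] 13.5
-0.074 [-0.1 -2.8  0.1] [-0.6  -0.22 -0.05] 13.2
-0.111 [ 0.8 -3.1  0.5] [-0.64 -0.18 -0.02] 13.2
-0.148 [ 0.8 -3.6  0.9] [-0.74 -0.22  0.01] 13.4
-0.185 [ 0.6 -3.3  0.8] [-0.71 -0.25  0.08] 13.5
-0.154 [ 0.1  0.5 -2.9] [ 0.24 -0.02  0.04] 13.5
-0.123 [-0.6  1.3 -2.8] [ 0.46  0.08 -0.03] 13.4
-0.092 [-0.7  1.9 -2.7] [0.7  0.08 0.03] 13.2
-0.062 [ 0.1  1.4 -3.2] [ 0.56  0.   -0.01] 13.3
-0.031 [ 0.2  1.9 -3.2] [ 0.44  0.02 -0.01] 13.6
0.0 [-0.   1.6 -3.6] [ 0.41 -0.08  0.06] 13.0
end t 32.9 w 13.3 gf 60.4 F [ 0.5  1.3 -1.6] p [543.  -13.2  80. ]
```

View pics/rk.png

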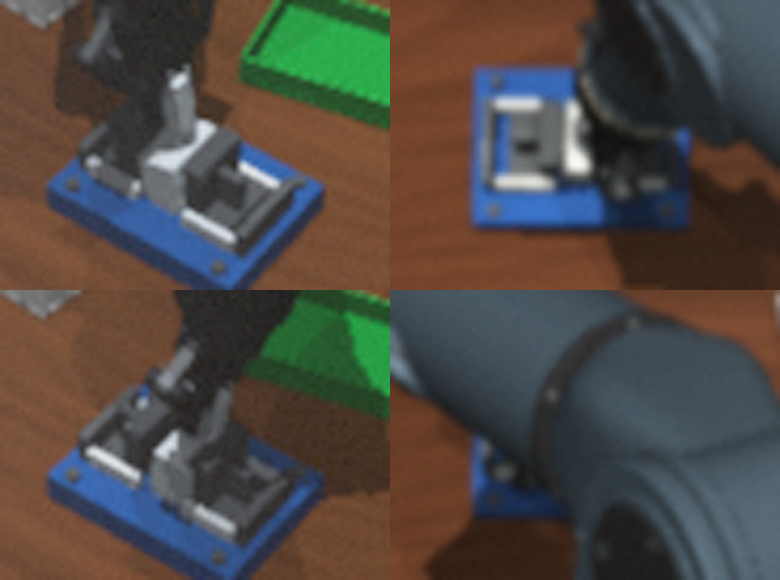

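The block tilted along with the tool on both sides (scene ~ (313,203)) under a steady push load, and the +y and -y shoes stand outboard. Lifting gently with a force stop.

```bash
python3 - <<'E'
from rock import *
h=ctrl.move_l([C[0],C[1],100],speed=15,stop_force=12); st(f'lift1 {h}')
if not h:
    h=ctrl.move_l([C[0],C[1],164],speed=50,stop_force=15); st(f'lift2 {h}')
ctrl.dwell(.5); st('hold'); print(ctrl.current_tool_rot())
p,d=snap('scene'); a=cv2.resize(p[150:250,205:365],(784,490),interpolation=2); cv2.imwrite('pics/end.png',a[:,:,::-1])
E
```

```text
lift1 False t 34.4 w 13.3 gf 60.5 F [-0.3 -0.2 -2.5] p [542.9 -13.3  99.9]
lift2 False t 35.9 w 13.2 gf 60.5 F [-0.3  1.  -2.2] p [542.8 -13.3 163.7]
hold t 36.4 w 13.3 gf 60.5 F [-0.2  0.8 -2.6] p [543.  -13.3 164. ]
[-3.14156510e+00 -9.88603128e-07  1.54786445e+00]
```

View pics/end.png

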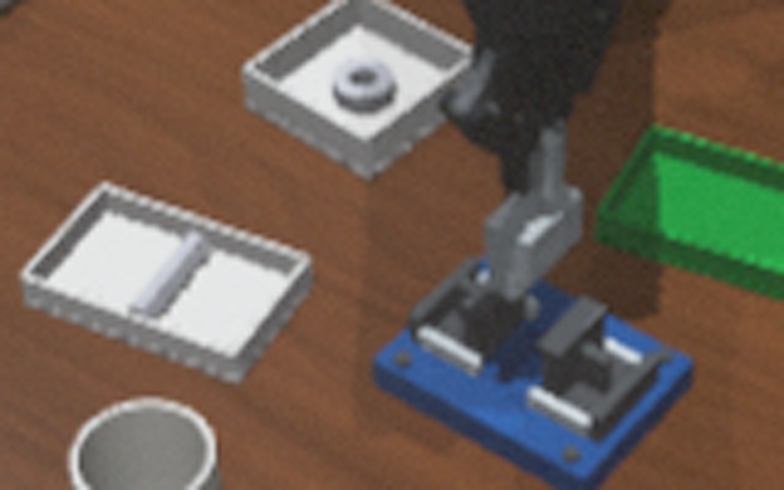

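The block is clear of the shoes, with its foot at about (512,290) in the crop, but it may lean a little in the grip. I'll zoom in to check.

```bash
python3 - <<'E'
from fit import *
p,d=snap('scene')
win=(285,170,60,45)
im=cv2.resize(p[170:215,285:345],(780,585),interpolation=cv2.INTER_CUBIC)
# overlay expected wireframe of upright block: underside z0=94
c=np.array([543,-13.3,94.])
R=np.array([[np.cos(-.023),-np.sin(-.023),0],[np.sin(-.023),np.cos(-.023),0],[0,0,1]])
for th,col in((0,(255,0,0)),(.12,(0,255,0))):
  Rx=np.array([[1,0,0],[0,np.cos(th),-np.sin(th)],[0,np.sin(th),np.cos(th)]])
  for b in (box(50,30,0,16,50),box(14,30,0,66,106)):
    q=(b-[0,0,86])@Rx.T+[0,0,86]
    q=((proj('scene',q@R.T+c)-[285,170]+.5)*13-.5).round().astype(int)
    for i in range(8):
        for j in range(i):
            if bin(i^j).count('1')==1: cv2.line(im,tuple(map(int,q[i])),tuple(map(int,q[j])),col,1)
cv2.imwrite('pics/ov.png',im[:,:,::-1])
E
```

```text
(no output)
```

View pics/ov.png

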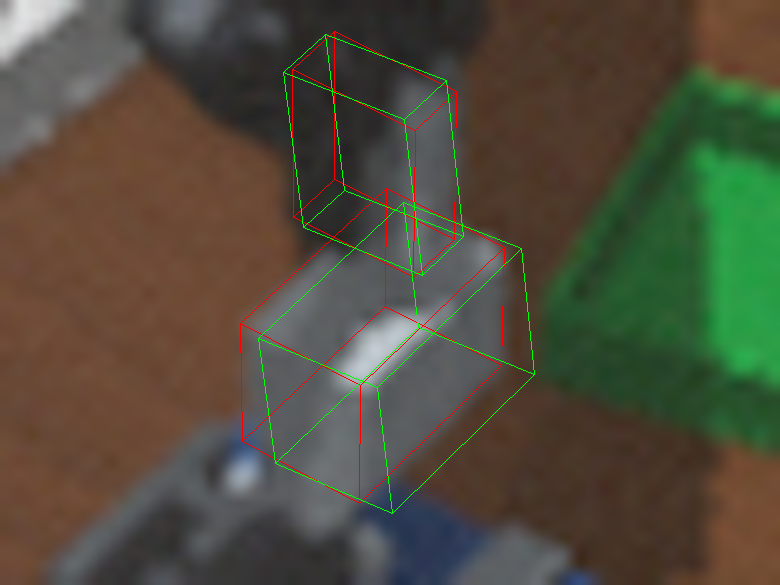

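```bash
python3 - <<'E'
from fit import *
p,d=snap('scene')
r=ctrl.regions_of('block_centre','scene'); m=r[0]['pixels']; print(r[0]['conf'],r[0]['uv'],m.sum())
m=solid(m); t=np.linspace(0,np.pi,9)
foot=np.array([[x,10*np.cos(a),10-10*np.sin(a)] for x in(-25,25) for a in t]+[[x,y,16] for x in(-25,25) for y in(-10,10)])
hulls=[foot,box(50,30,0,16,50)]
Z=np.array([[np.cos(-.023),-np.sin(-.023),0],[np.sin(-.023),np.cos(-.023),0],[0,0,1]])
win=(280,165,70,55); mm=m[165:220,280:350].astype(float); K=np.ones((55,70)); K[:26]=0  # below the gripper (rows>=191)
def cost(v):
    dy,dz,th=v; c,s=np.cos(th),np.sin(th); Rx=np.array([[1,0,0],[0,c,-s],[0,s,c]])
    hs=[((b-[0,0,86])@Rx.T+[0,0,86])@Z.T for b in hulls]
    return (K*(cv2.GaussianBlur(render('scene',hs,(543,-13.3+dy,94+dz,0),win),(0,0),1)-cv2.GaussianBlur(mm,(0,0),1))**2).sum()
for th in(-.2,-.1,0,.1,.2): print(th,cost((0,0,th)))
x=minimize(cost,[0,0,0],method='Nelder-Mead',options=dict(initial_simplex=[[0,0,0],[3,0,0],[0,3,0],[0,0,.1]])); print(x.x,x.fun)
E
```

```text
Traceback (most recent call last):
IndexError: list index out of range
```

```bash
python3 - <<'E'
from fit import *
m=None
for n in ['block_tab','block_centre']*4:
    p,d=snap('scene')
    for r in ctrl.regions_of(n,'scene'):
        if np.hypot(*(np.array(r['uv'])-[314,195]))<20 and r['pixels'].sum()>200: m=r['pixels']; print(r['conf'],r['uv'],m.sum()); break
    if m is not None: break
if m is None:
    print('colour'); h=cv2.cvtColor(p,cv2.COLOR_RGB2HSV); m=(h[...,1]<60)&(h[...,2]>70)&(h[...,2]<200)
    k=np.zeros_like(m); k[185:212,302:326]=1; m&=k
m=solid(m); t=np.linspace(0,np.pi,9)
foot=np.array([[x,10*np.cos(a),10-10*np.sin(a)] for x in(-25,25) for a in t]+[[x,y,16] for x in(-25,25) for y in(-10,10)])
hulls=[foot,box(50,30,0,16,50)]
Z=np.array([[np.cos(-.023),-np.sin(-.023),0],[np.sin(-.023),np.cos(-.023),0],[0,0,1]])
win=(280,165,70,55); mm=m[165:220,280:350].astype(float); K=np.ones((55,70)); K[:26]=0
def cost(v):
    dy,dz,th=v; c,s=np.cos(th),np.sin(th); Rx=np.array([[1,0,0],[0,c,-s],[0,s,c]])
    hs=[((b-[0,0,86])@Rx.T+[0,0,86])@Z.T for b in hulls]
    return (K*(cv2.GaussianBlur(render('scene',hs,(543,-13.3+dy,94+dz,0),win),(0,0),1)-cv2.GaussianBlur(mm,(0,0),1))**2).sum()
for th in(-.2,-.1,-.05,0,.1): print(th,cost((0,0,th)))
x=minimize(cost,[0,0,0],method='Nelder-Mead',options=dict(initial_simplex=[[0,0,0],[3,0,0],[0,3,0],[0,0,.1]])); print(x.x,x.fun,ctrl.current_t())
E
```

```text
0.75 [311.1, 196.3] 358
-0.2 110.03636440342187
-0.1 42.17106706010901
-0.05 16.128524654258225
0 3.9137426877384613
0.1 35.35820668082957
[0.45075155 4.29781158 0.0235632 ] 0.58609513952328 36.65
```

The fit puts the block upright to within about 0.02 rad, with its foot about 26-30 mm above the shoes. Handing in.

```bash
python3 -c "
from cell import ctrl
print(ctrl.close_job())"
```

```text
the job is handed in; nothing more can be done
None
```

I handed the job in at about 37 s: the stand-off is in the white long tray, the collar is in the square bin, and the block, rocked ±0.185 rad to shove both shoes back, lifted out without catching and is held upright with its foot about 26–30 mm above the shoe tops.

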